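# Turn the cart wheel by its spokes until the valve is at the top

## Task

The cart wheel on the stand is waiting for the pump: push on its spokes, one after another, to turn it until the valve is at the very top, straight above the axle, and leave it standing there. Only push the spokes with the fingertips: do not press on the freshly glued tyre or on the valve stem, do not shift or lift the stand, and leave the tools and jars around it where they are.

Things in the scene. Friction and masses are not known exactly. Their poses are not given: they have to be found in the camera images.
- wheel_stand: Loose, heavy (about 7 kg) wheel stand. Origin: underside, straight below the wheel's middle. x axis along the axle, from the wheel's front (robot's side) to its back, y left, z up; turned up to 0.25 rad about z. Foot plate x -50 to +86 mm, 140 wide, top 28 high, on four rubber feet; grey upright behind the wheel, 200 high. Nothing of it is in front of the wheel above the foot plate.
- wheel (a joint): Angle of the wheel, rad: 0 = valve at the very top; grows as the wheel turns clockwise seen from the robot's side (pi/2 = valve at the right, pi = bottom). No stops, both directions free (2 pi is the top again). The bearing drags (0.15 N m, some 2.3 N at a spoke 65 mm out), so the wheel stays where it is left and does not coast.
- hub_centre (a point): Centre of the upright wheel, on the level axle, 175 mm above the worktop. Turns with the wheel: x along the axle away from the robot, z through the valve. Wheel 280 mm across, aluminium rim with inner radius 104 mm. The wheel's middle plane is x = 0 here.
- hub_front (a point): Middle of the hub's front flange, facing the robot: 44 mm across, 48 mm in front of the wheel's middle plane; a small axle end stands 6 mm further out.
- spoke_1 (a point): Point on the centre line of one front spoke, 65 mm from the axle, 27 mm in front of the middle plane. The 5 front spokes are straight 10 mm steel rods, 72 degrees apart, slanting from the hub's flange (radius 18, 44 mm in front) to the rim (radius 107, 12 mm in front). This one is 36 degrees clockwise of the valve, which is midway between two spokes. 5 more slant to the back at the same angles.
- valve_tip (a point): Free end of the valve stem: brass with a black cap, 12 mm thick, 4 mm behind the wheel's middle plane, pointing from the rim in towards the axle; this end is 78 mm from the axle.
- tyre: The black rubber tyre, radius 113 to 140 mm, 36 mm wide (its front face 18 mm in front of the middle plane). Origin at the wheel's centre.
- valve: The valve stem on the wheel. Origin at the wheel's centre; z axis through the stem.
- needle_file: needle file with wooden handle, 185x13x13 mm, lying flat, right of and in front of the stand; bystander. Origin: centre of its underside.
- pliers: small pliers with coated handles, 131x58x10 mm, lying flat to the right of the stand; bystander. Origin: centre of its underside.
- salve_tin: round flat tin, 62 mm across, 18 mm high, in front of the stand; bystander. Origin: centre of its underside.
- tape_roll: roll of masking tape lying flat, 86 mm across, 24 mm high, to the right of the stand; bystander. Origin: centre of its underside.
- second_file: second needle file, 185x13x13 mm, lying at the left beside the marble board; bystander. Origin: centre of its underside.
- bead_jar: glass jar with cork lid, 46 mm across, 64 mm high, behind the stand; bystander. Origin: centre of its underside.

How it is judged (in metres and radians):
At the end, for the whole second after the job is handed in: The valve is within 0.14 rad (8 degrees) of straight above the axle, the wheel is at rest, and the stand is upright within 20 mm of where it stood (angle between hub_centre's own z axis and vertical below 0.14 rad and velocity of joint wheel between -0.05 and 0.05 rad/s and distance of wheel_stand from where it was at the start of the episode below 0.02 m and angle between wheel_stand's own z axis and vertical below 0.05 rad); the robot touches nothing.
It fails at once if the tyre is pressed with more than 4 N (contact force between any of the fingers, the arm and tyre above 4 N).
It fails at once if the valve stem is pressed with more than 3 N (contact force between any of the fingers, the arm and valve above 3 N).
It fails at once if the stand is shifted or lifted more than 20 mm (distance of wheel_stand from where it was at the start of the episode above 0.02 m).
It fails at once if a bystander is moved more than 20 mm (distance of any of needle_file, pliers, salve_tin, tape_roll, second_file, bead_jar from where it was at the start of the episode above 0.02 m).
It also fails if it takes over 58 s, if anything falls off the work surface, if the arm or the gripper's body presses on something with over 40 N, if the wrist force passes 120 N, or if a joint passes its speed limit or range.

## Robot

A 6-joint arm with a two-finger parallel gripper is mounted at the origin on a cart in front of the work surface, level with it; the furniture and walls round the work are solid. World frame = base frame: x ahead of the robot, y to its left, z up, the work surface at z = 0. Lengths are in mm, angles in degrees, forces in N, time in s.
With the tool pointing down it reaches from about 350 to 975 mm from the base axis. Payload 17.4 kg.
Tool frame: the origin (TCP) lies on the centre line of the jaws, within the pads' length; the fingertips stand 25 mm ahead of it and the grasp point (between the pads) lies 6 mm ahead of it; z points along the fingers, y is the line along which they close (so a half turn about z gives the same grasp; the last joint's range is limited). The gripper opens to 85 mm and grips with 20 to 120 N. Pads are 22 mm wide; open, the fingers measure 114 mm over their backs; the gripper's body (76 mm by 85 mm) begins 54 mm behind the grasp point. The pads swing forward as they close: fully open they stand 13 mm farther back than shut.
Start: joints at [-74.989, 6.646, 82.598, -0, 90.757, -2.166], TCP at [199.338, -644.901, 256.303] pointing down, gripper open.
Joint ranges: [-162.19, 162.19], [-47.58, 125.68], [4.15, 143.07], [-65.23, 245.23], [0.69, 171.88], [-170.13, 170.13]. Speed limits (degrees/s): [108.29, 108.29, 127.2, 180, 180, 180].

## Interface

Orientations are given as a 3x3 rotation matrix whose columns are the frame's x, y, z axes.
In Python, from cell import robot, get_image gives the robot as it stands. The module is installed in compiled form; this text tells all that it offers.
- The arm moves only by the tool servo_tool, never from a script. Its argument "commands" is a list of rows, each a list of 5 numbers: the closure, from 0 (fully open) to 1 (shut), then the shift along the world's x, y, z in units of 200 mm (1.0 is 200 mm), then the turn about the world's z in units of pi/2 rad (1.0 is pi/2 rad). In form: [[grip, tx, ty, tz, twist], ...]. A call has 1 to 5 rows; each row is the pose to reach, as a shift and turn from the pose commanded when the call began; what a row does not reach only later rows make up. A row lasts 1/8 s, in which the tool goes at most 62.5 mm and 10.7 degrees, less where a joint would pass 70% of its speed; a pose out of reach is approached as far as the arm can. A call with a number of a shift or a turn outside -1 to 1 is refused whole. A call with a gripper value outside its range is refused whole. The fingers move at their own pace and stop on an object; the grip force is fixed at half the most. Time passes only in rows, so rows that repeat a pose let the fingers close. It gives the time, the measured TCP pose, the force, the opening and the grip force at its end, in the units of the state.
- robot.get_state(): the state, without advancing time (a new reading comes with each control period).
- get_image(name): name is "scene" or "top" or "wrist"; returns a dict with "color" (480x640x3 uint8, red, green, blue), "camera_matrix" (3x3 intrinsics, pixels), "rvec" (rotation vector, rad) and "tvec" (3), from world to camera coordinates, as OpenCV has them. Camera axes: x right, y down, z forward; pixel columns grow to the right and rows downward; lengths in mm; the calibration is good to about 2 mm. A picture is of the moment at which its call begins. There is no depth.
- robot.sign_off(): hands the job in; it is judged then, once.
The state is a dict: "time": time; "joint_pos": joint angles; "joint_velocities": joint speeds; "effort": joint torques, N m; "position": TCP position; "tool_rot": TCP orientation; "wrist_force": force on the tool from outside, world axes, zero at the start; "torque": the same for the moment, N m; "grip_width": finger opening in mm; "grasp_force": force on a finger pad.
Only numpy, scipy, OpenCV 4.12 (cv2) and the standard library are available. Lean on these libraries where they do the work, as an engineer would, in place of code of your own. Each camera call takes 0.05 s, during which the arm holds its last target. There are 200 camera calls.

## Working session

There is one attempt and no reset: what is moved stays moved. The work goes in short steps, Python scripts to look and compute and a tool call to move; the robot and the scene stay as the last step left them, time stands still between calls to the robot, and variables do not carry over. Pictures are saved under pics/ and viewed, at most 10 in all, crops included, and the job is handed in when it is done.

Besides the shell and the picture viewer there is one more tool, called after "Request:" by a JSON object that holds its "name" and its "arguments", one argument or row to a line. servo_tool: Moves the arm, as the interface text tells. Its arguments: {"type":"object","properties":{"commands":{"type":"array"}},"required":["commands"]}

```bash
mkdir -p pics; python3 - <<'E'
from cell import robot,get_image
import cv2,numpy as np
for n in("scene","top"):
    d=get_image(n);cv2.imwrite(f"pics/{n}0.png",d["color"][:,:,::-1])
    R=cv2.Rodrigues(np.array(d["rvec"]))[0];print(n,(-R.T@np.array(d["tvec"]).ravel()).round(),R.round(2).tolist(),np.array(d["camera_matrix"]).round().tolist())
s=robot.get_state();print(s["time"],s["position"],np.round(s["tool_rot"],3).tolist())
E
```

```text
scene [ 277. -590.  667.] [[0.87, -0.49, -0.02], [-0.3, -0.48, -0.82], [0.4, 0.72, -0.57]] [[449.0, 0.0, 312.0], [0.0, 449.0, 248.0], [0.0, 0.0, 1.0]]
top [ 496.   12. 1234.] [[0.03, -1.0, 0.01], [-1.0, -0.03, -0.09], [0.09, -0.01, -1.0]] [[583.0, 0.0, 331.0], [0.0, 583.0, 246.0], [0.0, 0.0, 1.0]]
0.1 [ 199.31690063 -644.74819786  255.6544915 ] [[0.955, 0.295, -0.0], [0.295, -0.955, 0.001], [0.0, -0.001, -1.0]]
```

View pics/scene0.png

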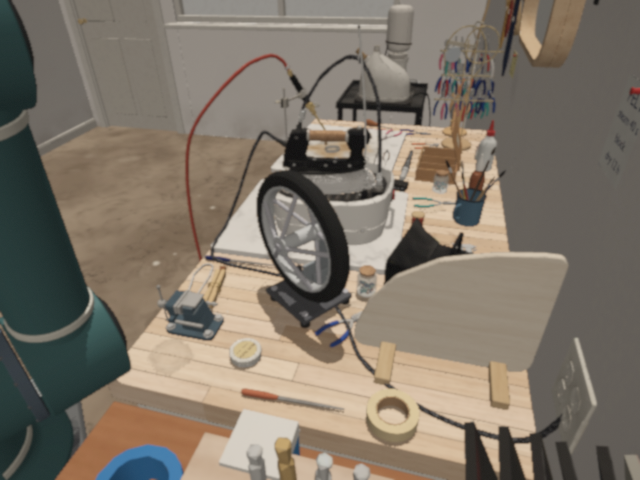

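View pics/top0.png

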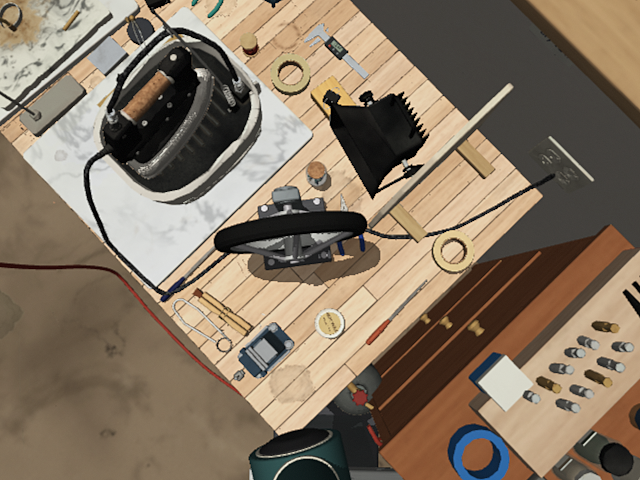

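The scene view shows the wheel around (303,235), with its front facing the camera's left. In the top view the tyre runs from (215,238) to (366,225). Next I'll zoom in on both.

```bash
cat > h.py <<'E'
import cv2,numpy as np
from cell import robot,get_image
class Cam:
    def __init__(s,n):
        d=get_image(n);s.im=d["color"][:,:,::-1].copy();s.K=np.array(d["camera_matrix"],float)
        s.rv=np.array(d["rvec"],float);s.R=cv2.Rodrigues(s.rv)[0];s.t=np.array(d["tvec"],float).ravel();s.C=-s.R.T@s.t
    def ray(s,p): return s.R.T@np.linalg.inv(s.K)@np.array([p[0],p[1],1.])
    def plane(s,p,n,p0):
        r=s.ray(p);n=np.array(n,float);return s.C+r*(n@(np.array(p0)-s.C))/(n@r)
    def px(s,P): return cv2.projectPoints(np.array(P,float).reshape(-1,1,3),s.rv,s.t,s.K,None)[0].reshape(-1,2)
    def crop(s,x0,y0,x1,y1,k,f): cv2.imwrite(f,cv2.resize(s.im[y0:y1,x0:x1],None,fx=k,fy=k,interpolation=cv2.INTER_CUBIC))
E
python3 - <<'E'
from h import *
c=Cam("top");g=c.im.max(2)
m=((g<55)*255).astype(np.uint8);m[:190]=0;m[270:]=0;m[:,:205]=0;m[:,380:]=0
m=cv2.morphologyEx(m,cv2.MORPH_OPEN,np.ones((7,7)))
n,l,st,ce=cv2.connectedComponentsWithStats(m);i=1+st[1:,4].argmax();ys,xs=np.where(l==i)
for x in(xs.min(),xs.max()):
    v=ys[xs==x].mean();print(x,v,c.plane((x,v),[0,0,1],[0,0,175]))
s=Cam("scene");s.crop(250,160,360,305,4.1,"pics/s1.png")
c.crop(200,170,390,290,4,"pics/t1.png")
E
```

```text
215 241.5 [596.36592323 216.52096038 175.        ]
366 224.5 [635.24031164 -58.03150979 175.        ]
```

View pics/s1.png

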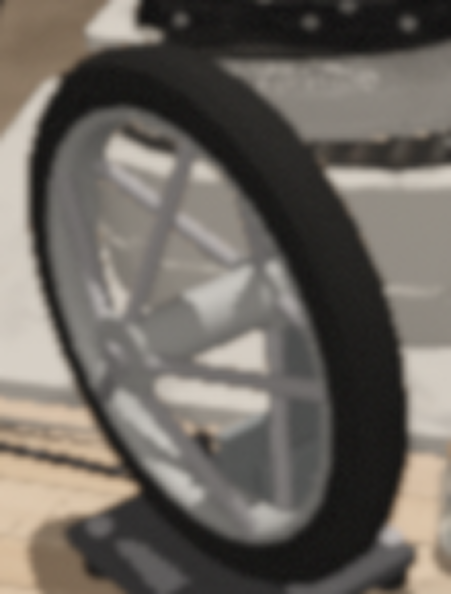

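View pics/t1.png

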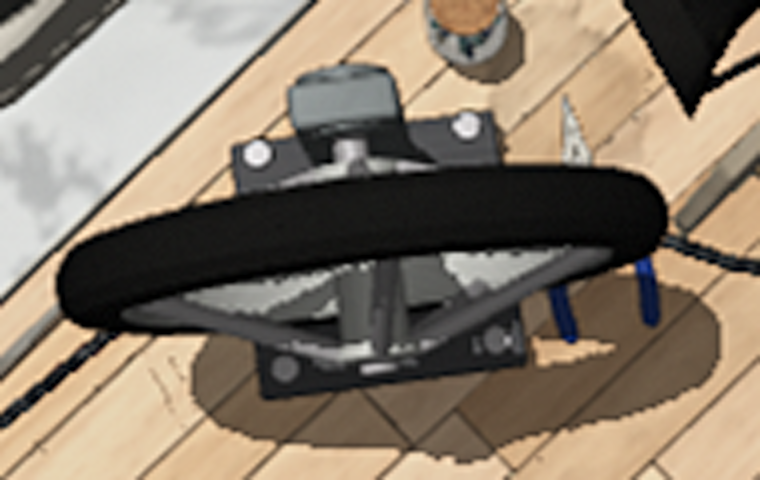

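The scene crop shows the hub flange at about crop (118,345). Front spokes end near (185,150) and (315,388), and a dark valve cap sits near (203,437). In the top crop a front spoke points nearly straight up and two more point left and right. Next I'll cast rays to get the angles.

```bash
cat >> h.py <<'E'
H=np.array([616,79,175.]);a=np.deg2rad(8.1);X=np.array([np.cos(a),np.sin(a),0]);Y=np.array([-X[1],X[0],0]);Z=np.array([0,0,1.])
def W(d,y,z): return H+d*X+y*Y+z*Z
def ang(c,p,d):
    q=c.plane(p,X,W(d,0,0))-H; return np.rad2deg(np.arctan2(-q@Y,q[2])),np.hypot(q@Y,q[2])
E
python3 - <<'E'
from h import *
c=Cam("scene");f=lambda u,v:(250+u/4.1,160+v/4.1)
print("hubpred",[(p-[250,160])*4.1 for p in c.px([W(-48,0,0)])])
for n,p,d in(("sp",(185,150),-12),("sp",(315,388),-12),("sp",(230,510),-12),("valve",(203,437),4)):print(n,ang(c,f(*p),d))
t=Cam("top");
print("hubtop",(t.px([W(-48,0,0)])-[200,170])*4)
for th in range(0,360,72):
  print("v",[(th)])
for v in(126,134,142,150,158,166,174,182,190):
  print(v,((c.px([W(4,-78*np.sin(np.deg2rad(v)),78*np.cos(np.deg2rad(v)))])-[250,160])*4.1).round())
E
```

```text
hubpred [array([120.97274484, 355.25445946])]
sp (np.float64(5.375001566999673), np.float64(101.68504249708235))
sp (np.float64(78.61279948529358), np.float64(103.44980744961562))
sp (np.float64(159.7891575034773), np.float64(97.77946761521746))
valve (np.float64(-172.88249765057674), np.float64(79.76732189471393))
hubtop [[374.71729467 355.68545234]]
v [0]
v [72]
v [144]
v [216]
v [288]
126 [[291. 452.]]
134 [[282. 459.]]
142 [[272. 463.]]
150 [[261. 464.]]
158 [[249. 462.]]
166 [[237. 458.]]
174 [[224. 451.]]
182 [[211. 442.]]
190 [[199. 430.]]
```

Request:
{"name": "servo_tool", "arguments": {
  "commands": [
    [0,0.29,0.92,0.06,0.225],
    [0,0.29,0.92,0.06,0.225],
    [0,0.29,0.92,0.06,0.225],
    [0,0.29,0.92,0.06,0.225]
  ]
}}

```text
time: 0.8
position: [258.2, -458.4, 269.4]
tool_rot: [[0.793, 0.61, 0.001], [0.61, -0.793, -0.002], [-0.0, 0.002, -1.0]]
wrist_force: [-0.8, 0.1, 0.5]
grip_width: 85.7
grasp_force: 0.0
```

Request:
{"name": "servo_tool", "arguments": {
  "commands": [
    [0,0.29,0.92,0.06,0.225],
    [0,0.29,0.92,0.06,0.225],
    [0,0.29,0.92,0.06,0.225],
    [0,0.29,0.92,0.06,0.225]
  ]
}}

```text
time: 1.3
position: [316.2, -274.9, 281.1]
tool_rot: [[0.532, 0.847, 0.002], [0.847, -0.532, -0.001], [-0.0, 0.002, -1.0]]
wrist_force: [0.7, -0.1, -0.3]
grip_width: 85.4
grasp_force: 0.0
```

Request:
{"name": "servo_tool", "arguments": {
  "commands": [
    [0,0.29,0.92,0.06,0.225],
    [0,0.29,0.92,0.06,0.225],
    [0,0.29,0.92,0.06,0.225],
    [0,0.29,0.92,0.06,0.225]
  ]
}}

```text
time: 1.8
position: [374.4, -90.6, 292.6]
tool_rot: [[0.204, 0.979, 0.0], [0.979, -0.204, 0.0], [0.0, 0.0, -1.0]]
wrist_force: [-0.1, -0.8, 0.2]
grip_width: 85.1
grasp_force: 0.0
```

Request:
{"name": "servo_tool", "arguments": {
  "commands": [
    [0,0.29,0.92,0.06,0.225],
    [0,0.29,0.92,0.06,0.225],
    [0,0.29,0.92,0.06,0.225],
    [0,0.29,0.92,0.06,0.225],
    [0,0.29,0.92,0.06,0.225]
  ]
}}

```text
time: 2.42
position: [431.9, 90.0, 303.9]
tool_rot: [[-0.142, 0.99, -0.001], [0.99, 0.142, -0.001], [-0.001, -0.001, -1.0]]
wrist_force: [-0.7, 0.1, -0.8]
grip_width: 85.3
grasp_force: 0.0
```

```bash
python3 - <<'E'
from h import *
s=robot.get_state();print(s["time"],s["position"],np.round(s["tool_rot"],3).tolist(),s["grip_width"])
c=Cam("scene");cv2.imwrite("pics/s2.png",cv2.resize(c.im[60:340,40:420],None,fx=2.1,fy=2.1))
p=np.array(s["position"]);R=np.array(s["tool_rot"])
print((c.px([p,p+12*R[:,2],p+57*R[:,1]+12*R[:,2],p-57*R[:,1]+12*R[:,2],p+57*R[:,1]-48*R[:,2]])-[40,60])*2.1)
E
```

```text
2.425 [431.89883673  90.02104441 303.85469022] [[-0.142, 0.99, -0.001], [0.99, 0.142, -0.001], [-0.001, -0.001, -1.0]] 85.32776358995135
[[330.89603036 299.40516785]
 [333.34025967 312.41455808]
 [395.27443912 290.90544181]
 [266.66819418 335.56909443]
 [385.83933741 224.98414867]]
```

View pics/s2.png

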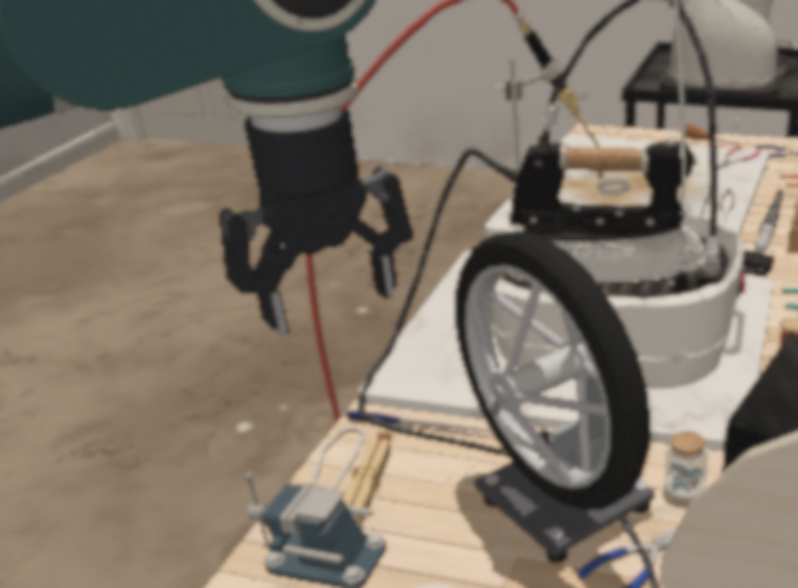

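The picture shows that the open gripper's knuckles, at about (410,240), stand roughly 20 mm outside the finger backs at (393,290). I'll push close to the hub with the front finger, keeping the knuckle ahead of the tyre. First I'll check where the wheel plane is.

```bash
python3 - <<'E'
from h import *
c=Cam("top");g=c.im.max(2)
for s in(-60,-40,-20,0,20,40,60):
    z=np.sqrt(126.5**2-s*s);p=c.px([W(0,s,z)])[0];u=int(round(p[0]));col=g[:,u]
    v=int(round(p[1]));lo=v;hi=v
    while col[lo]<60:lo-=1
    while col[hi]<60:hi+=1
    d=[(c.plane((u,q),Z,[0,0,175+z])-H)@X for q in(hi-.5,lo+.5)]
    print(s,u,lo,hi,np.round(d,1),np.mean(d).round(1))
E
```

```text
-60 323 210 233 [-18.9  17.2] -0.8
-40 311 211 233 [-17.7  16.5] -0.6
-20 299 212 236 [-20.9  16.3] -2.3
0 286 214 236 [-18.7  15.2] -1.8
20 274 216 238 [-19.6  14.4] -2.6
40 262 217 240 [-20.   15.7] -2.2
60 250 220 242 [-20.1  14.3] -2.9
```

Request:
{"name": "servo_tool", "arguments": {
  "commands": [
    [0,0.205,-0.066,-0.2,0.01],
    [0,0.205,-0.066,-0.45,0.01],
    [0,0.205,-0.066,-0.45,0.01],
    [0,0.205,-0.066,-0.45,0.01]
  ]
}}

```text
time: 3.02
position: [472.7, 77.1, 216.6]
tool_rot: [[-0.156, 0.988, 0.002], [0.988, 0.156, 0.0], [-0.0, 0.002, -1.0]]
wrist_force: [0.2, -0.9, 0.7]
grip_width: 85.4
grasp_force: 0.0
```

Request:
{"name": "servo_tool", "arguments": {
  "commands": [
    [0,0.08,0.013,0,0],
    [0,0.17,0.027,0,0],
    [0,0.17,0.027,0,0]
  ]
}}

```text
time: 3.4
position: [507.2, 83.2, 216.6]
tool_rot: [[-0.158, 0.987, 0.003], [0.987, 0.158, 0.0], [-0.0, 0.003, -1.0]]
wrist_force: [1.0, -0.3, 0.6]
grip_width: 85.6
grasp_force: 0.0
```

```bash
sed -i 's/^H=np.array(\[616,79,175.\]);a=np.deg2rad(8.1)/H=np.array([614.3,78.8,175.]);a=np.deg2rad(9.0)/' h.py; cat >> h.py <<'E'
def tcp():
    s=robot.get_state();q=np.array(s["position"])-H
    print("t",round(s["time"],2),"d,right,h(TCP)",round(q@X,1),round(-q@Y,1),round(q[2],1),"F",np.round(s["wrist_force"],1))
E
python3 - <<'E'
from h import *
tcp();c=Cam("scene");t=Cam("top")
a=cv2.resize(c.im[150:310,220:360],None,fx=3.4,fy=3.4,interpolation=2)
b=cv2.resize(t.im[190:310,240:330],None,fx=3.4,fy=3.4,interpolation=2)
o=np.zeros((544,790,3),np.uint8);o[:544,:476]=a;o[:408,484:790]=b;cv2.imwrite("pics/m3.png",o)
E
```

```text
t 3.4 d,right,h(TCP) -105.0 -21.1 41.6 F [ 1.  -0.3  0.6]
```

View pics/m3.png

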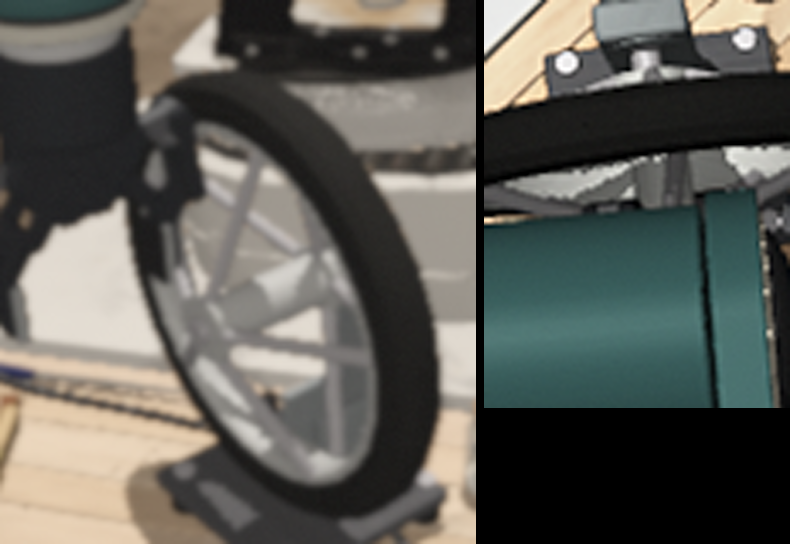

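The picture shows the front knuckle in front of the rim at crop (204,190), with the fingertip near (175,285) beside the upright spoke. I'll measure how far the knuckle reaches.

```bash
python3 - <<'E'
from h import *
c=Cam("scene")
for p in((204,195),(202,150),(185,100),(180,283),(190,250)):
  for s in(-8,-21):
    q=c.plane((220+p[0]/3.4,150+p[1]/3.4),Y,W(0,-s,0))-H
    print(p,s,"d",(q@X).round(1),"h",q[2].round(1))
E
```

```text
(204, 195) -8 d -33.9 h 79.8
(204, 195) -21 d -25.4 h 71.0
(202, 150) -8 d -33.1 h 107.3
(202, 150) -21 d -24.6 h 99.1
(185, 100) -8 d -41.5 h 139.6
(185, 100) -21 d -33.2 h 132.2
(180, 283) -8 d -54.1 h 30.7
(180, 283) -21 d -46.0 h 21.0
(190, 250) -8 d -45.8 h 49.1
(190, 250) -21 d -37.5 h 39.7
```

Request:
{"name": "servo_tool", "arguments": {
  "commands": [
    [0,0.015,0.002,-0.012,0],
    [0,0.035,0.006,-0.012,0],
    [0,0.035,0.006,-0.012,0]
  ]
}}

```text
time: 3.92
position: [513.5, 84.6, 211.8]
tool_rot: [[-0.158, 0.987, -0.0], [0.987, 0.158, -0.0], [0.0, -0.0, -1.0]]
wrist_force: [-0.8, -0.1, 0.3]
grip_width: 85.0
grasp_force: 0.0
```

Request:
{"name": "servo_tool", "arguments": {
  "commands": [
    [0,0.006,-0.04,0,0],
    [0,0.012,-0.075,0,0],
    [0,0.018,-0.11,0,0],
    [0,0.022,-0.14,0,0],
    [0,0.022,-0.14,0,0]
  ]
}}

```text
time: 4.55
position: [517.9, 55.9, 211.9]
tool_rot: [[-0.157, 0.988, 0.0], [0.988, 0.157, -0.0], [-0.0, 0.0, -1.0]]
wrist_force: [-0.4, -0.0, 0.2]
grip_width: 85.4
grasp_force: 0.0
```

```bash
python3 - <<'E'
from h import *
tcp();c=Cam("scene")
c.crop(220,150,360,310,3.4,"pics/m4.png")
E
```

```text
t 4.55 d,right,h(TCP) -98.8 7.5 36.9 F [-0.4 -0.   0.2]
```

View pics/m4.png

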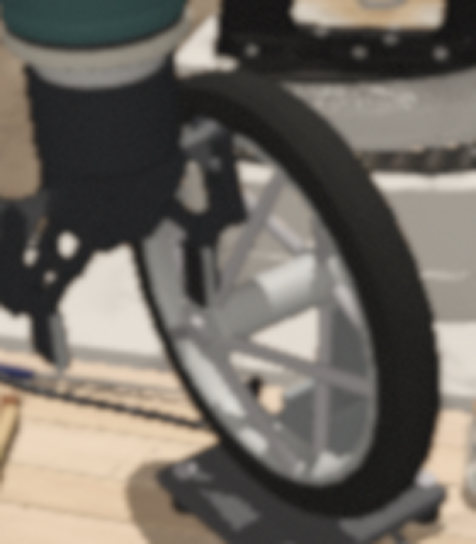

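The push worked: the spoke's rim end moved to about (283,180) and the valve cap to about (255,382). Next I'll push a little further and then retract.

Request:
{"name": "servo_tool", "arguments": {
  "commands": [
    [0,0.004,-0.025,0,0],
    [0,0.009,-0.055,0,0],
    [0,0.009,-0.055,0,0]
  ]
}}

```text
time: 4.97
position: [519.7, 45.0, 212.0]
tool_rot: [[-0.157, 0.988, 0.0], [0.988, 0.157, -0.0], [-0.0, 0.0, -1.0]]
wrist_force: [-0.8, -0.6, 1.2]
grip_width: 85.6
grasp_force: 0.0
```

```bash
cat >> h.py <<'E'
def valve(c,lim=60):
    # dark cap blob inside the rim, lower part of the picture; angle on plane d=4
    g=c.im.max(2).astype(int);best=[]
    for v in range(0,360,1):
        r=np.deg2rad(v);ps=c.px([W(4,-k*np.sin(r),k*np.cos(r)) for k in(80,83,86)])
        best.append(np.mean([cv2.getRectSubPix(c.im,(1,1),tuple(map(float,p)))[0,0].max() for p in ps]))
    return np.array(best)
E
python3 - <<'E'
from h import *
tcp();c=Cam("scene")
print("prev",ang(c,(220+255/3.4,150+382/3.4),4),ang(c,(220+283/3.4,150+182/3.4),-12),ang(c,(220+368/3.4,150+385/3.4),-12))
b=valve(c);print([(i,int(b[i])) for i in range(150,300,3)])
E
```

```text
t 4.97 d,right,h(TCP) -98.8 18.6 37.0 F [-0.8 -0.6  1.2]
prev (np.float64(-162.9404083774133), np.float64(77.94659760974353)) (np.float64(19.979531373675325), np.float64(104.5610797126372)) (np.float64(88.15584661992152), np.float64(105.37794646716988))
[(150, 101), (153, 113), (156, 125), (159, 128), (162, 117), (165, 101), (168, 95), (171, 96), (174, 97), (177, 105), (180, 152), (183, 206), (186, 224), (189, 222), (192, 222), (195, 218), (198, 190), (201, 97), (204, 50), (207, 88), (210, 166), (213, 189), (216, 156), (219, 125), (222, 128), (225, 129), (228, 129), (231, 129), (234, 114), (237, 70), (240, 40), (243, 32), (246, 36), (249, 44), (252, 49), (255, 56), (258, 62), (261, 61), (264, 65), (267, 80), (270, 103), (273, 92), (276, 53), (279, 37), (282, 37), (285, 50), (288, 97), (291, 131), (294, 139), (297, 141)]
```

The valve is now at about 204°, so the pushed spoke is at about 24°. That means the knuckle did the pushing while the tip passed in front of the spoke. I'll change to a proper fingertip push: jaws shut, turned 90°, coming in from above so that the body clears the tyre top.

Request:
{"name": "servo_tool", "arguments": {
  "commands": [
    [0,-0.005,0.01,0,0],
    [0,-0.3,-0.045,0,0],
    [0,-0.3,-0.045,0,0],
    [0,-0.3,-0.045,0.2,0]
  ]
}}

```text
time: 5.52
position: [458.6, 36.6, 250.3]
tool_rot: [[-0.158, 0.987, -0.003], [0.987, 0.158, -0.0], [0.0, -0.003, -1.0]]
wrist_force: [0.4, -0.5, -0.3]
grip_width: 85.1
grasp_force: 0.0
```

Request:
{"name": "servo_tool", "arguments": {
  "commands": [
    [1,0,0,0.42,0.5],
    [1,0,0,0.42,0.5],
    [1,0,0,0.42,0.5],
    [1,0,0,0.42,0.5],
    [1,0,0,0.42,0.5]
  ]
}}

```text
time: 6.15
position: [459.9, 36.7, 335.9]
tool_rot: [[-0.81, 0.586, 0.0], [0.586, 0.81, 0.0], [-0.0, 0.0, -1.0]]
wrist_force: [0.3, -0.5, 0.4]
grip_width: 0.1
grasp_force: 0.0
```

Request:
{"name": "servo_tool", "arguments": {
  "commands": [
    [1,0,0,0,0.5],
    [1,0,0,0,0.5],
    [1,0,0,0,0.5],
    [1,0,0,0,0.5],
    [1,0,0,0,0.5]
  ]
}}

```text
time: 6.78
position: [459.7, 36.6, 335.9]
tool_rot: [[-0.988, -0.156, -0.0], [-0.156, 0.988, -0.0], [0.0, -0.0, -1.0]]
wrist_force: [1.4, -0.9, 0.6]
grip_width: 0.3
grasp_force: 0.0
```

```bash
python3 - <<'E'
from h import *
tcp();b=valve(Cam("scene"));print([(i,int(b[i])) for i in range(192,216,3)])
p=np.array(robot.get_state()["position"])
for s in(0,):print("shift to d=-60,s=0,h=97:",((W(-60,-s,97)-p)/200).round(3), "42mm in:",(25*X/200).round(4),"10mm right:",(-10*Y/200).round(4))
E
```

```text
t 6.78 d,right,h(TCP) -159.3 17.5 160.9 F [ 1.4 -0.9  0.6]
[(192, 211), (195, 207), (198, 179), (201, 91), (204, 45), (207, 80), (210, 156), (213, 179)]
shift to d=-60,s=0,h=97: [ 0.477  0.164 -0.319] 42mm in: [0.1235 0.0196 0.    ] 10mm right: [ 0.0078 -0.0494 -0.    ]
```

Request:
{"name": "servo_tool", "arguments": {
  "commands": [
    [1,0.25,0.08,0,0],
    [1,0.477,0.164,0,0],
    [1,0.477,0.164,-0.16,0],
    [1,0.477,0.164,-0.319,0],
    [1,0.477,0.164,-0.319,0]
  ]
}}

```text
time: 7.45
position: [554.4, 69.4, 269.9]
tool_rot: [[-0.988, -0.154, -0.004], [-0.154, 0.988, -0.0], [0.004, 0.0, -1.0]]
wrist_force: [0.3, -1.2, 0.5]
grip_width: 0.1
grasp_force: 0.0
```

```bash
python3 - <<'E'
from h import *
tcp();c=Cam("scene");c.crop(220,120,360,290,3.5,"pics/m5.png")
print([(n,((c.px([W(*q)])[0]-[220,120])*3.5).round().tolist()) for n,q in dict(tip=(-60,0,71),tipback=(-49,0,71),tyretop=(0,0,140),bodyfront_bottom=(-22,0,145),tyrefront=(-18,0,126)).items()])
E
```

```text
t 7.45 d,right,h(TCP) -60.6 -0.0 94.9 F [ 0.3 -1.2  0.5]
[('tip', [179.0, 342.0]), ('tipback', [196.0, 335.0]), ('tyretop', [265.0, 189.0]), ('bodyfront_bottom', [230.0, 192.0]), ('tyrefront', [238.0, 224.0])]
```

View pics/m5.png

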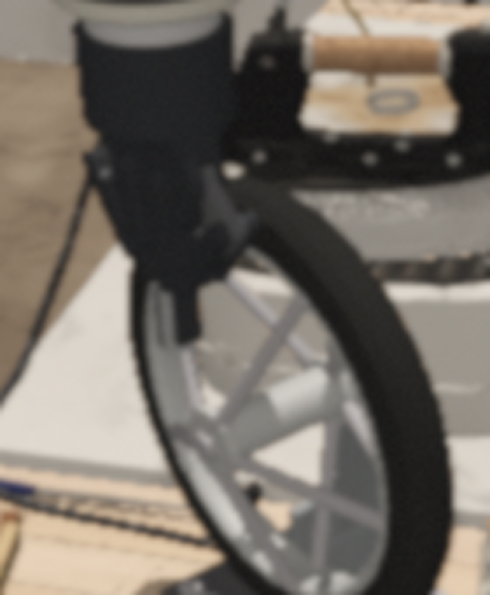

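The closed tip shows at (190,343), as predicted. The right-hand knuckle is near (255,215), so I'll check its depth and set the insertion.

```bash
python3 - <<'E'
from h import *
tcp();c=Cam("scene")
for p in((257,213),(233,190),(225,270),(203,335),(228,150)):
  for s in(14,30,45,60):
    q=c.plane((220+p[0]/3.5,120+p[1]/3.5),Y,W(0,-s,0))-H
    print(p,s,"d-off",(q@X+60.6).round(1),"h",q[2].round(1))
E
```

```text
t 7.5 d,right,h(TCP) -60.2 0.0 97.0 F [-0.3  0.7  1. ]
(257, 213) 14 d-off 44.8 h 136.6
(257, 213) 30 d-off 33.5 h 146.2
(257, 213) 45 d-off 22.8 h 155.2
(257, 213) 60 d-off 12.1 h 164.2
(233, 190) 14 d-off 30.8 h 153.8
(233, 190) 30 d-off 19.8 h 162.9
(233, 190) 45 d-off 9.5 h 171.4
(233, 190) 60 d-off -0.8 h 180.0
(225, 270) 14 d-off 23.0 h 111.5
(225, 270) 30 d-off 12.2 h 121.7
(225, 270) 45 d-off 2.1 h 131.4
(225, 270) 60 d-off -8.0 h 141.0
(203, 335) 14 d-off 6.7 h 79.2
(203, 335) 30 d-off -3.7 h 90.3
(203, 335) 45 d-off -13.4 h 100.8
(203, 335) 60 d-off -23.1 h 111.2
(228, 150) 14 d-off 29.3 h 175.7
(228, 150) 30 d-off 18.3 h 184.2
(228, 150) 45 d-off 8.0 h 192.2
(228, 150) 60 d-off -2.2 h 200.2
```

Request:
{"name": "servo_tool", "arguments": {
  "commands": [
    [1,0.05,0.008,0,0],
    [1,0.1,0.016,0,0],
    [1,0.137,0.022,-0.005,0],
    [1,0.137,0.022,-0.005,0]
  ]
}}

```text
time: 8.05
position: [582.8, 73.8, 270.8]
tool_rot: [[-0.987, -0.158, -0.001], [-0.158, 0.987, -0.0], [0.001, 0.0, -1.0]]
wrist_force: [-0.3, 0.6, -0.1]
grip_width: 0.2
grasp_force: 0.0
```

Request:
{"name": "servo_tool", "arguments": {
  "commands": [
    [1,0.007,-0.045,0,0],
    [1,0.014,-0.09,0,0],
    [1,0.021,-0.135,0,0],
    [1,0.026,-0.165,0,0],
    [1,0.026,-0.165,0,0]
  ]
}}

```text
time: 8.68
position: [587.6, 40.1, 271.2]
tool_rot: [[-0.988, -0.157, 0.0], [-0.157, 0.988, -0.0], [-0.0, -0.0, -1.0]]
wrist_force: [-0.4, 0.3, -0.6]
grip_width: 0.0
grasp_force: 0.1
```

```bash
python3 - <<'E'
from h import *
tcp();b=valve(Cam("scene"));print([(i,int(b[i])) for i in range(195,240,3)])
E
```

```text
t 8.68 d,right,h(TCP) -32.4 34.1 96.2 F [-0.4  0.3 -0.6]
[(195, 213), (198, 200), (201, 167), (204, 154), (207, 131), (210, 79), (213, 88), (216, 113), (219, 123), (222, 124), (225, 124), (228, 123), (231, 123), (234, 121), (237, 124)]
```

Request:
{"name": "servo_tool", "arguments": {
  "commands": [
    [1,0.005,-0.03,0,0],
    [1,0.01,-0.065,0,0],
    [1,0.01,-0.065,0,0]
  ]
}}

```text
time: 9.1
position: [589.6, 27.1, 271.1]
tool_rot: [[-0.988, -0.157, -0.0], [-0.157, 0.988, -0.0], [0.0, -0.0, -1.0]]
wrist_force: [-2.1, 0.3, 1.0]
grip_width: -0.2
grasp_force: 0.9
```

```bash
python3 - <<'E'
from h import *
tcp();b=valve(Cam("scene"));print([(i,int(b[i])) for i in range(201,240,3)])
E
```

```text
t 9.1 d,right,h(TCP) -32.5 47.2 96.1 F [-2.1  0.3  1. ]
[(201, 168), (204, 154), (207, 151), (210, 148), (213, 118), (216, 118), (219, 124), (222, 124), (225, 125), (228, 123), (231, 123), (234, 121), (237, 129)]
```

Request:
{"name": "servo_tool", "arguments": {
  "commands": [
    [1,-0.001,0.008,0,0],
    [1,-0.148,-0.015,0,0],
    [1,-0.148,-0.015,0,0],
    [1,-0.195,0.28,0,0],
    [1,-0.243,0.58,0,0]
  ]
}}

```text
time: 9.78
position: [541.1, 145.0, 271.2]
tool_rot: [[-0.988, -0.156, 0.001], [-0.156, 0.988, 0.0], [-0.001, 0.0, -1.0]]
wrist_force: [0.9, 0.2, -0.4]
grip_width: -0.1
grasp_force: 0.0
```

Request:
{"name": "servo_tool", "arguments": {
  "commands": [
    [1,0,0,0,0],
    [1,0,0,0,0]
  ]
}}

```text
time: 10.02
position: [541.3, 143.9, 271.0]
tool_rot: [[-0.987, -0.159, 0.0], [-0.159, 0.987, -0.0], [-0.0, -0.0, -1.0]]
wrist_force: [-0.7, -0.3, 0.6]
grip_width: 0.4
grasp_force: 0.0
```

```bash
cat >> h.py <<'E'
def spokes(c):
    # grey level along a circle of the front spokes' cone, angles 0..359
    g=cv2.GaussianBlur(cv2.cvtColor(c.im,cv2.COLOR_BGR2GRAY),(0,0),.7).astype(np.float32);out=[]
    for v in range(360):
        r=np.deg2rad(v);out.append([g[int(round(q[1])),int(round(q[0]))] for q in c.px([W(-44+(k-18)*32/89,-k*np.sin(r),k*np.cos(r)) for k in range(55,96,5)])])
    return np.array(out)
E
python3 - <<'E'
from h import *
tcp();c=Cam("scene");o=spokes(c);c.crop(220,140,360,310,3.5,"pics/m6.png")
print([(i,int(o[i].mean()),int(o[i].std())) for i in range(36,200,4)])
E
```

```text
t 10.03 d,right,h(TCP) -62.0 -75.7 96.0 F [-0.7 -0.3  0.6]
[(36, 115, 1), (40, 150, 14), (44, 188, 18), (48, 177, 15), (52, 157, 10), (56, 129, 5), (60, 121, 9), (64, 144, 35), (68, 159, 43), (72, 155, 47), (76, 152, 50), (80, 147, 49), (84, 148, 51), (88, 145, 49), (92, 133, 45), (96, 113, 30), (100, 107, 16), (104, 117, 3), (108, 118, 3), (112, 109, 15), (116, 105, 22), (120, 108, 32), (124, 110, 33), (128, 115, 35), (132, 120, 36), (136, 120, 27), (140, 129, 23), (144, 130, 17), (148, 139, 24), (152, 146, 28), (156, 146, 30), (160, 146, 31), (164, 146, 28), (168, 133, 16), (172, 122, 7), (176, 115, 4), (180, 117, 4), (184, 126, 7), (188, 142, 11), (192, 155, 8), (196, 167, 7)]
```

View pics/m6.png

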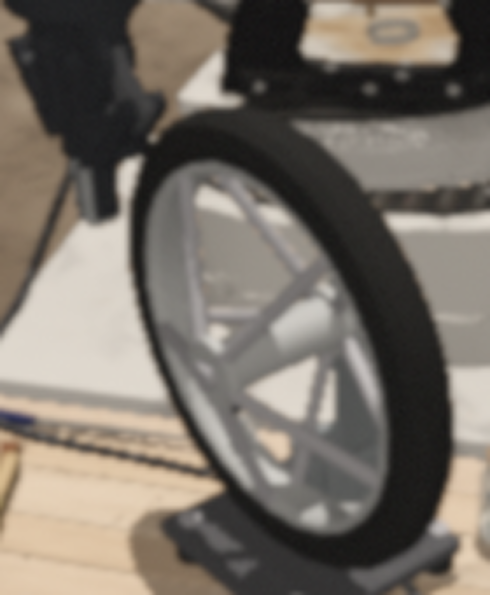

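The spoke profile has clean minima at 35, 106 and 177 degrees, so the spokes are at about 34.5° and the valve at about 214.5°. The view also shows the finger standing clear at the left. Next I'll push the spoke now at about -37°, lower and slightly deeper.

Request:
{"name": "servo_tool", "arguments": {
  "commands": [
    [1,0.05,0.008,0,0],
    [1,0.1,0.016,-0.01,0],
    [1,0.15,0.024,-0.02,0],
    [1,0.15,0.024,-0.02,0]
  ]
}}

```text
time: 10.58
position: [571.6, 148.4, 266.4]
tool_rot: [[-0.988, -0.157, -0.001], [-0.157, 0.988, -0.0], [0.001, -0.0, -1.0]]
wrist_force: [-0.1, 0.3, -0.1]
grip_width: -0.0
grasp_force: 0.0
```

Request:
{"name": "servo_tool", "arguments": {
  "commands": [
    [1,0.008,-0.049,0.005,0],
    [1,0.016,-0.099,0.015,0],
    [1,0.023,-0.148,0.02,0],
    [1,0.031,-0.198,0.02,0],
    [1,0.031,-0.198,0.02,0]
  ]
}}

```text
time: 11.2
position: [575.8, 108.5, 274.4]
tool_rot: [[-0.987, -0.158, -0.0], [-0.158, 0.987, 0.002], [-0.0, 0.002, -1.0]]
wrist_force: [-24.8, 4.9, 23.7]
grip_width: -0.5
grasp_force: 15.4
```

```bash
cat >> h.py <<'E'
def theta(c):
    # spoke phase (mod 72) where the bearing circle is evenly grey, in three sectors
    o=spokes(c);b=o.std(1)+2*abs(o.mean(1)-116)
    b=np.convolve(np.r_[b[-2:],b,b[:2]],np.ones(5)/5,'valid')
    f=np.array([b[(k+72)%360]+b[(k+144)%360] for k in range(-40,45)])
    i=np.argsort(f)[:6];print("theta",[(int(k)-40,int(f[k])) for k in i])
E
python3 - <<'E'
from h import *
tcp();theta(Cam("scene"))
E
```

```text
t 11.2 d,right,h(TCP) -33.3 -35.4 99.4 F [-24.8   4.9  23.7]
theta [(-20, 19), (-21, 21), (-19, 23), (-18, 28), (-22, 28), (-17, 34)]
```

The push reached about -20°, but the finger has climbed onto the spoke, with 25 N in x and z. I'll back out and re-insert beside it.

Request:
{"name": "servo_tool", "arguments": {
  "commands": [
    [1,-0.02,0.0,0,0],
    [1,-0.15,-0.02,0,0],
    [1,-0.16,0.04,0,0],
    [1,-0.17,0.1,0,0],
    [1,-0.17,0.1,0,0]
  ]
}}

```text
time: 11.88
position: [543.3, 129.7, 271.1]
tool_rot: [[-0.987, -0.159, -0.0], [-0.159, 0.987, 0.0], [0.0, 0.0, -1.0]]
wrist_force: [-0.9, 1.4, 0.5]
grip_width: -0.0
grasp_force: 0.0
```

```bash
python3 - <<'E'
from h import *
tcp();theta(Cam("scene"))
p=np.array(robot.get_state()["position"]);print(((W(-32.3,60,96.5)-p)/200).round(4))
E
```

```text
t 11.88 d,right,h(TCP) -62.1 -61.4 96.1 F [-0.9  1.4  0.5]
theta [(-21, 20), (-22, 21), (-20, 24), (-19, 29), (-23, 33), (-18, 37)]
[0.1482 0.0183 0.0028]
```

Request:
{"name": "servo_tool", "arguments": {
  "commands": [
    [1,0.05,0.008,0,0],
    [1,0.1,0.016,0,0],
    [1,0.149,0.023,0,0],
    [1,0.149,0.023,0,0]
  ]
}}

```text
time: 12.42
position: [573.6, 133.5, 270.6]
tool_rot: [[-0.988, -0.158, -0.001], [-0.158, 0.988, -0.0], [0.001, -0.0, -1.0]]
wrist_force: [0.0, 0.5, 0.6]
grip_width: 0.1
grasp_force: 0.0
```

Request:
{"name": "servo_tool", "arguments": {
  "commands": [
    [1,0.008,-0.049,0,0],
    [1,0.016,-0.099,0,0],
    [1,0.023,-0.148,0,0],
    [1,0.031,-0.198,0,0],
    [1,0.031,-0.198,0,0]
  ]
}}

```text
time: 13.05
position: [579.0, 92.7, 271.6]
tool_rot: [[-0.988, -0.157, 0.0], [-0.157, 0.988, -0.0], [-0.0, -0.0, -1.0]]
wrist_force: [-4.1, -1.0, 3.3]
grip_width: 0.1
grasp_force: 1.9
```

```bash
python3 - <<'E'
from h import *
tcp();theta(Cam("scene"))
E
```

```text
t 13.05 d,right,h(TCP) -32.7 -19.2 96.6 F [-4.1 -1.   3.3]
theta [(-6, 47), (-5, 52), (-7, 53), (-14, 54), (-15, 54), (-13, 59)]
```

Request:
{"name": "servo_tool", "arguments": {
  "commands": [
    [1,0.008,-0.049,0,0],
    [1,0.016,-0.099,0,0],
    [1,0.023,-0.148,0,0],
    [1,0.031,-0.198,0,0],
    [1,0.031,-0.198,0,0]
  ]
}}

```text
time: 13.72
position: [585.6, 53.5, 271.0]
tool_rot: [[-0.988, -0.157, 0.0], [-0.157, 0.988, -0.0], [-0.0, -0.0, -1.0]]
wrist_force: [0.8, 0.5, -0.4]
grip_width: -0.1
grasp_force: 0.0
```

```bash
python3 - <<'E'
from h import *
tcp();theta(Cam("scene"))
E
```

```text
t 13.72 d,right,h(TCP) -32.3 20.5 96.0 F [ 0.8  0.5 -0.4]
theta [(23, 19), (24, 20), (22, 22), (25, 23), (21, 26), (26, 27)]
```

Request:
{"name": "servo_tool", "arguments": {
  "commands": [
    [1,0.012,-0.049,-0.006,0],
    [1,0.02,-0.09,-0.006,0],
    [1,0.024,-0.12,-0.006,0],
    [1,0.024,-0.12,-0.006,0]
  ]
}}

```text
time: 14.28
position: [590.2, 29.7, 269.9]
tool_rot: [[-0.988, -0.157, 0.0], [-0.157, 0.988, -0.0], [0.0, -0.0, -1.0]]
wrist_force: [-0.6, -0.6, 1.1]
grip_width: -0.2
grasp_force: 0.3
```

```bash
python3 - <<'E'
from h import *
tcp();theta(Cam("scene"))
E
```

```text
t 14.28 d,right,h(TCP) -31.5 44.7 94.9 F [-0.6 -0.6  1.1]
theta [(34, 20), (35, 20), (-36, 21), (36, 21), (-35, 22), (37, 22)]
```

Request:
{"name": "servo_tool", "arguments": {
  "commands": [
    [1,0.003,-0.02,0,0],
    [1,0.006,-0.035,0,0],
    [1,0.006,-0.035,0,0]
  ]
}}

```text
time: 14.7
position: [591.3, 23.1, 269.8]
tool_rot: [[-0.988, -0.158, -0.0], [-0.158, 0.988, -0.0], [0.0, -0.0, -1.0]]
wrist_force: [-3.0, -0.3, 0.3]
grip_width: -0.4
grasp_force: 1.2
```

```bash
python3 - <<'E'
from h import *
tcp();theta(Cam("scene"))
E
```

```text
t 14.7 d,right,h(TCP) -31.4 51.4 94.8 F [-3.  -0.3  0.3]
theta [(36, 18), (37, 19), (38, 19), (35, 19), (39, 19), (40, 21)]
```

Request:
{"name": "servo_tool", "arguments": {
  "commands": [
    [1,-0.001,0.008,0,0],
    [1,-0.153,-0.015,0,0],
    [1,-0.153,-0.015,0,0],
    [1,-0.2,0.28,0,0],
    [1,-0.248,0.574,0,0]
  ]
}}

```text
time: 15.38
position: [542.0, 139.3, 270.0]
tool_rot: [[-0.988, -0.156, 0.001], [-0.156, 0.988, 0.0], [-0.001, 0.0, -1.0]]
wrist_force: [1.7, -0.2, 0.2]
grip_width: -0.1
grasp_force: 0.0
```

Request:
{"name": "servo_tool", "arguments": {
  "commands": [
    [1,0,0,0,0],
    [1,0.05,0.008,0,0],
    [1,0.1,0.016,-0.005,0],
    [1,0.153,0.024,-0.013,0],
    [1,0.153,0.024,-0.013,0]
  ]
}}

```text
time: 16.0
position: [573.2, 142.4, 266.6]
tool_rot: [[-0.988, -0.157, -0.001], [-0.157, 0.988, -0.0], [0.001, -0.0, -1.0]]
wrist_force: [-0.3, -0.5, -0.3]
grip_width: 0.2
grasp_force: 0.0
```

Request:
{"name": "servo_tool", "arguments": {
  "commands": [
    [1,0.004,-0.025,0,0],
    [1,0.009,-0.055,0.003,0],
    [1,0.011,-0.074,0.006,0]
  ]
}}

```text
time: 16.38
position: [574.3, 127.9, 269.0]
tool_rot: [[-0.987, -0.158, -0.0], [-0.158, 0.987, 0.001], [-0.0, 0.001, -1.0]]
wrist_force: [-5.0, 4.4, 3.6]
grip_width: -0.0
grasp_force: 3.2
```

```bash
python3 - <<'E'
from h import *
tcp();theta(Cam("scene"))
E
```

```text
t 16.38 d,right,h(TCP) -31.9 -54.8 94.0 F [-5.   4.4  3.6]
theta [(42, 19), (41, 20), (40, 21), (43, 21), (39, 22), (38, 22)]
```

Request:
{"name": "servo_tool", "arguments": {
  "commands": [
    [1,0.004,-0.025,0.003,0],
    [1,0.008,-0.049,0.005,0],
    [1,0.008,-0.049,0.005,0]
  ]
}}

```text
time: 16.8
position: [575.1, 118.2, 270.8]
tool_rot: [[-0.987, -0.158, -0.001], [-0.158, 0.987, 0.001], [0.001, 0.001, -1.0]]
wrist_force: [-15.5, 2.1, 10.7]
grip_width: 0.1
grasp_force: 7.5
```

```bash
python3 - <<'E'
from h import *
tcp();theta(Cam("scene"))
E
```

```text
t 16.8 d,right,h(TCP) -32.6 -45.0 95.8 F [-15.5   2.1  10.7]
theta [(-24, 24), (-25, 28), (-23, 31), (44, 31), (43, 34), (-26, 41)]
```

Request:
{"name": "servo_tool", "arguments": {
  "commands": [
    [1,-0.02,0.005,0,0],
    [1,-0.15,-0.02,0,0],
    [1,-0.16,0.03,0,0],
    [1,-0.165,0.07,0,0],
    [1,-0.165,0.07,0,0]
  ]
}}

```text
time: 17.48
position: [543.4, 132.9, 269.4]
tool_rot: [[-0.987, -0.159, -0.0], [-0.159, 0.987, -0.0], [0.0, -0.0, -1.0]]
wrist_force: [0.0, 0.3, -1.6]
grip_width: -0.1
grasp_force: 0.0
```

Request:
{"name": "servo_tool", "arguments": {
  "commands": [
    [1,0.05,0.008,0,0],
    [1,0.1,0.016,0,0],
    [1,0.154,0.024,-0.005,0],
    [1,0.154,0.024,-0.005,0]
  ]
}}

```text
time: 17.98
position: [574.7, 137.1, 267.8]
tool_rot: [[-0.988, -0.158, -0.001], [-0.158, 0.988, -0.0], [0.001, -0.0, -1.0]]
wrist_force: [-0.4, -0.6, -0.5]
grip_width: 0.3
grasp_force: 0.0
```

Request:
{"name": "servo_tool", "arguments": {
  "commands": [
    [1,0.008,-0.049,0,0],
    [1,0.016,-0.099,0.005,0],
    [1,0.023,-0.148,0.005,0],
    [1,0.031,-0.198,0.005,0],
    [1,0.031,-0.198,0.005,0]
  ]
}}

```text
time: 18.6
position: [579.3, 96.1, 271.2]
tool_rot: [[-0.988, -0.157, -0.0], [-0.157, 0.988, -0.0], [0.0, -0.0, -1.0]]
wrist_force: [-14.1, -1.4, 12.9]
grip_width: -0.1
grasp_force: 8.8
```

```bash
python3 - <<'E'
from h import *
tcp();theta(Cam("scene"))
E
```

```text
t 18.6 d,right,h(TCP) -31.8 -22.6 96.2 F [-14.1  -1.4  12.9]
theta [(-9, 51), (-8, 52), (-10, 55), (-11, 59), (-7, 60), (-12, 61)]
```

Request:
{"name": "servo_tool", "arguments": {
  "commands": [
    [1,0.006,-0.049,0,0],
    [1,0.014,-0.099,0,0],
    [1,0.021,-0.148,0,0],
    [1,0.029,-0.198,0,0],
    [1,0.029,-0.198,0,0]
  ]
}}

```text
time: 19.27
position: [586.0, 56.9, 269.7]
tool_rot: [[-0.988, -0.157, 0.001], [-0.157, 0.988, -0.0], [-0.0, -0.0, -1.0]]
wrist_force: [0.4, 1.0, -0.4]
grip_width: 0.1
grasp_force: 0.0
```

Request:
{"name": "servo_tool", "arguments": {
  "commands": [
    [1,0.012,-0.049,-0.003,0],
    [1,0.018,-0.08,-0.003,0],
    [1,0.022,-0.11,-0.003,0],
    [1,0.022,-0.11,-0.003,0]
  ]
}}

```text
time: 19.77
position: [590.4, 35.4, 268.9]
tool_rot: [[-0.988, -0.157, 0.0], [-0.157, 0.988, -0.0], [-0.0, -0.0, -1.0]]
wrist_force: [-0.9, -0.1, 0.4]
grip_width: 0.2
grasp_force: 0.1
```

```bash
python3 - <<'E'
from h import *
tcp();theta(Cam("scene"))
E
```

```text
t 19.77 d,right,h(TCP) -30.4 39.2 93.9 F [-0.9 -0.1  0.4]
theta [(34, 21), (-36, 22), (35, 23), (-37, 23), (33, 24), (36, 24)]
```

Request:
{"name": "servo_tool", "arguments": {
  "commands": [
    [1,-0.001,0.008,0,0],
    [1,-0.2,-0.022,0,0],
    [1,-0.35,-0.045,0,0],
    [1,-0.5,-0.07,0.2,0],
    [1,-0.6,0.4,0.3,0]
  ]
}}

```text
time: 20.45
position: [477.0, 79.9, 324.4]
tool_rot: [[-0.988, -0.152, 0.004], [-0.152, 0.988, -0.0], [-0.004, -0.001, -1.0]]
wrist_force: [1.0, 1.8, -0.6]
grip_width: -0.1
grasp_force: 0.0
```

```bash
python3 - <<'E'
from h import *
tcp();c=Cam("scene");theta(c);c.crop(220,140,360,310,3.5,"pics/m7.png")
o=spokes(c);print([(i,int(o[i].mean()),int(o[i].std())) for i in list(range(28,44,2))+list(range(98,114,2))+list(range(170,188,2))])
print([((c.px([W(4,0,k)])[0]-[220,140])*3.5).round().tolist() for k in(78,100)])
E
```

```text
t 20.45 d,right,h(TCP) -135.4 -22.6 149.4 F [ 1.   1.8 -0.6]
theta [(35, 11), (34, 12), (-36, 13), (-37, 13), (36, 14), (33, 16)]
[(28, 144, 7), (30, 141, 7), (32, 129, 7), (34, 118, 3), (36, 115, 1), (38, 118, 4), (40, 142, 11), (42, 173, 16), (98, 104, 20), (100, 105, 18), (102, 108, 9), (104, 114, 4), (106, 118, 2), (108, 119, 1), (110, 114, 6), (112, 110, 13), (170, 135, 20), (172, 125, 10), (174, 117, 5), (176, 115, 4), (178, 114, 3), (180, 115, 3), (182, 119, 4), (184, 123, 4), (186, 133, 5)]
[[276.0, 222.0], [274.0, 185.0]]
```

View pics/m7.png

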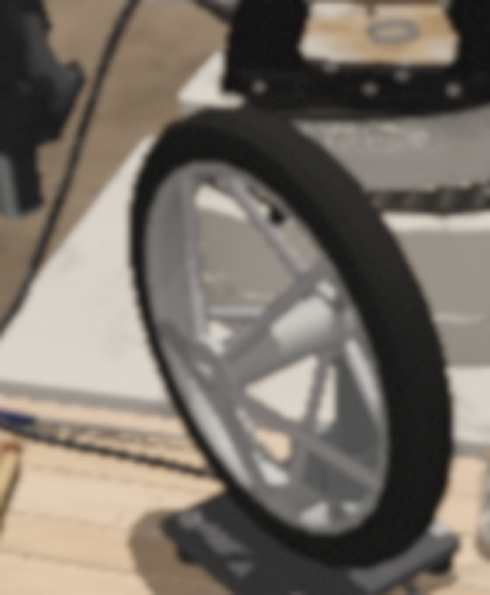

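The valve cap is at (276,215), against (276,222) predicted for the very top. The spokes read about 36, 107 and 178 degrees, so the wheel is within about 2° of target. I'll let the arm settle, then hand in.

Request:
{"name": "servo_tool", "arguments": {
  "commands": [
    [1,-0.1,0,0,0],
    [1,-0.1,0,0,0],
    [1,-0.1,0,0,0],
    [1,-0.1,0,0,0]
  ]
}}

```text
time: 21.0
position: [458.0, 81.5, 321.4]
tool_rot: [[-0.988, -0.157, -0.0], [-0.157, 0.988, -0.0], [0.0, -0.0, -1.0]]
wrist_force: [0.0, 0.1, -0.5]
grip_width: 0.2
grasp_force: 0.0
```

```bash
python3 -c "
from cell import robot
print(robot.sign_off())"
```

```text
the job is handed in; nothing more can be done
None
```

I handed the job in at about 21 s with the valve within about 2° of the top by camera and the gripper clear (no verdict returned); the first push (about 18°) was by a finger's knuckle, not the tip, and the tip twice rode up on a spoke (up to about 25 N).

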